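# Put the setting master away in its clamshell case

## Robot

A 6-joint arm with a two-finger parallel gripper is mounted at the origin on the work surface. World frame = base frame: x ahead of the robot, y to its left, z up, the work surface at z = 0. Lengths are in mm, angles in rad, forces in N, time in s.
With the tool pointing down it reaches from about 375 to 925 mm from the base axis. Payload 5.7 kg.
Tool frame: the origin (TCP) lies at the very end of the fingers, on their centre line; the grasp point (between the pads) lies 19 mm behind it; y points along the fingers, x is the direction in which the jaws open and shut, and the axes are right-handed (so a half turn about y gives the same grasp; the last joint's range is limited). The gripper opens to 85 mm and grips with 20 to 120 N. Pads are 22 mm wide; open, the fingers measure 114 mm over their backs; the gripper's body (76 mm by 85 mm) begins 54 mm behind the grasp point. The pads swing forward as they close: fully open they stand 13 mm farther back than shut.
Start: joints at [-1.461, 0.359, 1.51, -0, 1.272, -0.115], TCP at [133.734, -584.875, 231.267] pointing down, gripper open.
Joint ranges: [-2.97, 2.97], [-1.01, 2.36], [0.21, 2.38], [-0.96, 4.11], [0.2, 2.71], [-2.98, 2.98]. Speed limits (rad/s): [2.39, 2.39, 3.14, 3.14, 3.14, 3.14].

## Interface

Orientations are given as a unit quaternion [x, y, z, w].
In Python, from workcell import robot gives the robot as it stands. The module is installed in compiled form; this text tells all that it offers. Calls block until the motion is done:
- robot.movep(position, orientation): joint-space move of the TCP to a pose.
- robot.move_l(position, ori=None, feed=150): straight line of the TCP; ori=None keeps the orientation; feed is the mean speed in mm/s.
- robot.move_joints(angles): joint-space move.
- robot.ungrasp() and robot.grab(grip_force=None): open the fingers fully, or close them until they stop; grip_force is the grip in N (None keeps the last).
- robot.sleep(seconds).
- robot.inverse_kinematics(position, orientation): joint angles nearest the present ones, or None.
- robot.observe(): the state.
- robot.capture(name): name is "scene" or "side" or "wrist"; returns the picture (480x640x3 uint8, red, green, blue); there is no depth.
- robot.camera_info(name): a dict with "fx", "fy", "cx", "cy" (pixels), "rvec" (rotation vector, rad) and "tvec" (3), from world to camera coordinates, as OpenCV has them; the wrist camera has in their place "mount" (4x4, takes a point from camera to tool coordinates, whose origin is the TCP and whose axes are the tool frame's). Camera axes: x right, y down, z forward; pixel columns grow to the right and rows downward; lengths in mm; the calibration is good to about 2 mm. A picture is of the moment at which its call begins: read the wrist's pose just before it. camera_info takes no time and is no camera call.
A pose or a line that the arm cannot do raises robot.MotionError and nothing moves.
- robot.close_job(): hands the job in, once; it reports no verdict.
The state is a dict: "t": time; "joint_positions": joint angles; "qd": joint speeds; "joint_efforts": joint torques, N m; "eef_pos": TCP position; "orientation": TCP orientation; "ft_force": force on the tool from outside, world axes, zero at the start; "ft_torque": the same for the moment, N m; "gripper_width": finger opening in mm.
Only numpy, scipy, OpenCV 4.12 (cv2) and the standard library are available. Lean on these libraries where they do the work, as an engineer would, in place of code of your own. Each camera call takes 0.05 s, during which the arm holds its last target.

## Task

Lift the stepped steel setting master out of the gauging stage's channel, set it down upright on the wooden board and let go, so that you can take it again across its two long sides and, still upright, seat it without dropping it fully home in the pocket of the open case. Then swing the hinged lid over and press the case shut until the two halves meet edge to edge. Leave the ring gauge, the mouse and the jar where they are.

Things in the scene. Friction and masses are not known exactly. Their poses are not given: they have to be found in the camera images.
- master: Stepped steel setting master, 0.3 to 0.65 kg: block 60 mm long (its x), 36 wide (y); 34 high over 36 mm at its -x end (small dark dot on top), 30 high over the other 24 mm. Origin: centre of its underside; z up. It starts upright in the stage's channel, underside on the plate, length along the stage's x. Either way round is right in the pocket.
- stage: Fixed gauging stage: aluminium plate 120 x 120 x 12 mm with two dark steel fences, each 40 long (x), 14 wide (y), tops 48 above the bench, and a channel 41 wide between them along x. The fences cover the master's long sides; its ends stick out, clear for fingers, and nothing stands on the plate beyond them. Origin: centre of the underside, at bench level.
- board: Fixed wooden board lying flat on the bench, 160 (x) x 140 (y) x 10 mm thick, empty. Origin: centre of its underside, at bench level; its top is 10 higher. It and the stage may have changed places.
- case: Lower half of a grey plastic clamshell case, fixed: 110 (x) x 140 (y) mm, rim 43 above the bench, filled with a dark rigid liner up to 38, which has the pocket in its middle. Origin: centre of its underside, at bench level; x points to the hinge side, y along the hinge.
- pocket (a point): Centre of the pocket's floor, 7 mm above the bench; axes as the case's. Pocket 67 long (x), 43 wide (y). Finger recesses 42 wide (x) run from its long sides to 47 from the centre (y), floor 5 above the bench; its ends have no finger room. The seated master's origin lies here, its x along the case's x (either way), its top 2 below the rim.
- hinge (a point): Middle of the hinge line, at rim height (43 mm above the bench), 55 mm from the case's centre towards its x. Axes as the case's; the lid turns about y.
- lid (a joint): Lid angle: 0 = closed, rims edge to edge; 3.14 = folded back flat. Starts at 2.75 to 3.1. Stiff hinge (0.22 N m friction): the lid stays where it is left and must be pressed to the last. Lid 110 x 140 x 22 mm, 0.2 kg, lined to within 3 mm of its rim: it will not close over a master that is not home. Closed, its flat top is 65 above the bench.
- lid_knob (a point): Centre of the round steel finger bar on the lid's free edge: 26 mm long along the hinge line, 14 across, flat ends (pinch it end to end); 10 wide neck. Point 129 from the hinge line and 19 out from the lid's edge, 4 to the lid's side of the rim plane (above it when closed). Axes are the lid's; closed they agree with the case's. So pinched it turns between the fingers as the lid swings.
- ring_gauge: Bystander: loose steel ring, 70 mm across, 20 high. Origin: centre of its underside.
- mouse: Bystander: loose black computer mouse, 100 x 58 x 32 mm. Origin: centre of its underside.
- jar: Bystander: loose amber jar, 60 mm across, 75 high. Origin: centre of its underside.
There are look-alikes about, which are no part of the job. Leave any turquoise or yellow look-alike of the master alone. Of the things that look like the board, the smaller one is meant.

How it is judged (in metres and radians):
On the way, in this order (a step that is already met when the one before it is completed fails the run):
1. the master stands upright on the wooden board, let go (x of master in the frame of board between -0.08 and 0.08 m and y of master in the frame of board between -0.07 and 0.07 m and z of master in the frame of board between 0.007 and 0.013 m and angle between master's own z axis and vertical below 0.06 rad and contact force between the fingers and master below 0.1 N and linear speed of master below 0.03 m/s), for 0.2 s.
2. the master lies fully home in the pocket, let go, with the lid still open (more than 0.5 rad) (horizontal distance between master and pocket below 0.006 m and z of master in the frame of pocket between -0.003 and 0.003 m and angle between the x axis of master and the x axis of case, either way round below 0.15 rad and angle between master's own z axis and vertical below 0.06 rad and contact force between the fingers and master below 0.1 N and linear speed of master below 0.03 m/s and value of joint lid above 0.5 rad), for 0.2 s.
At the end, for the whole second after the job is handed in: The master is at rest in the pocket (origin within 6 mm sideways and 3 mm in height of the pocket's floor centre, lengthwise within 0.15 rad, level within 0.06 rad) and the lid is closed, its angle below 0.025 rad (rims under 3 mm apart), at rest (horizontal distance between master and pocket below 0.006 m and z of master in the frame of pocket between -0.003 and 0.003 m and angle between the x axis of master and the x axis of case, either way round below 0.15 rad and angle between master's own z axis and vertical below 0.06 rad and value of joint lid below 0.025 rad and velocity of joint lid between -0.05 and 0.05 rad/s and linear speed of master below 0.03 m/s); the robot touches nothing.
It fails at once if the ring gauge is moved more than 30 mm (distance of ring_gauge from where it was at the start of the episode above 0.03 m).
It fails at once if the computer mouse is moved more than 30 mm (distance of mouse from where it was at the start of the episode above 0.03 m).
It fails at once if the jar is moved more than 30 mm (distance of jar from where it was at the start of the episode above 0.03 m).
It fails at once if the master is dropped (faster than 0.7 m/s out of the fingers) (contact force between the fingers and master below 0.1 N and linear speed of master above 0.7 m/s).
It also fails if it takes over 72 s, if anything falls off the work surface, if the arm or the gripper's body presses on something with over 40 N, if the wrist force passes 120 N, or if a joint passes its speed limit or range.

## Working session

There is one attempt and no reset: what is moved stays moved. The work goes in short steps, each a Python script; the robot and the scene stay as the last script left them, time stands still between calls to the robot, and variables do not carry over. Pictures are saved under pics/ and viewed, and the job is handed in when it is done.

```bash
mkdir -p pics
python3 - <<'E'
from workcell import robot
import cv2
for n in ("scene","side","wrist"):
    im=robot.capture(n); cv2.imwrite(f"pics/{n}0.png",im[:,:,::-1])
    print(n,robot.camera_info(n))
print(robot.observe())
E
```

```text
scene {'fx': 570.1749610489659, 'fy': 570.1749610489659, 'cx': 330.0834795750459, 'cy': 237.61693011569244, 'rvec': array([ 1.13118414,  2.24290275, -1.08364498]), 'tvec': array([ 360.98027965, -223.61389923, 2052.11485251])}
side {'fx': 474.01531288057424, 'fy': 474.01531288057424, 'cx': 329.9985390662954, 'cy': 241.0390123074553, 'rvec': array([ 2.39204242, -0.41251118,  0.17853409]), 'tvec': array([-547.29142357,  142.42835904, 1198.71134483])}
wrist {'fx': 356.4852153672565, 'fy': 356.4852153672565, 'cx': 315.62684849863166, 'cy': 238.65767635267923, 'mount': array([[ 9.99999430e-01,  3.70811788e-04, -1.00124722e-03,
        -1.39727932e+00],
       [ 1.06691914e-03, -3.11032189e-01,  9.50398779e-01,
        -1.42199596e+02],
       [ 4.09989576e-05, -9.50399306e-01, -3.11032407e-01,
         7.92098590e+01],
       [ 0.00000000e+00,  0.00000000e+00,  0.00000000e+00,
         1.00000000e+00]])}
{'t': 0.15, 'joint_positions': array([-1.46110738e+00,  3.59356308e-01,  1.51117931e+00, -5.04894133e-05,
        1.27249075e+00, -1.15101913e-01]), 'qd': array([-0.00111377, -0.00307389, -0.00260043, -0.00069514, -0.00062019,
        0.00229387]), 'joint_efforts': array([ 4.00561767e-04, -5.28026533e+01, -2.78929067e+01, -2.31519762e-04,
        8.24845803e-03, -2.21728129e-05]), 'eef_pos': array([ 133.65801798, -584.39077052,  230.63842648]), 'orientation': array([-0.55258038,  0.441131  , -0.44039189,  0.55327511]), 'ft_force': array([0.29236827, 0.22264255, 0.02847271]), 'ft_torque': array([ 0.01008721, -0.0132789 , -0.03301789]), 'gripper_width': 85.4962459597243}
```

View pics/scene0.png

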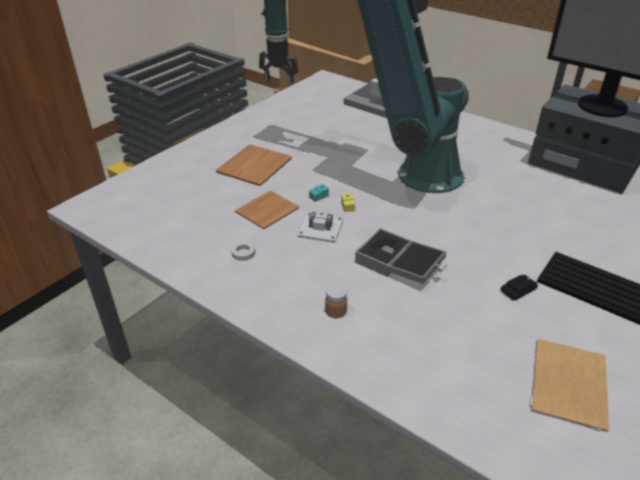

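View pics/side0.png

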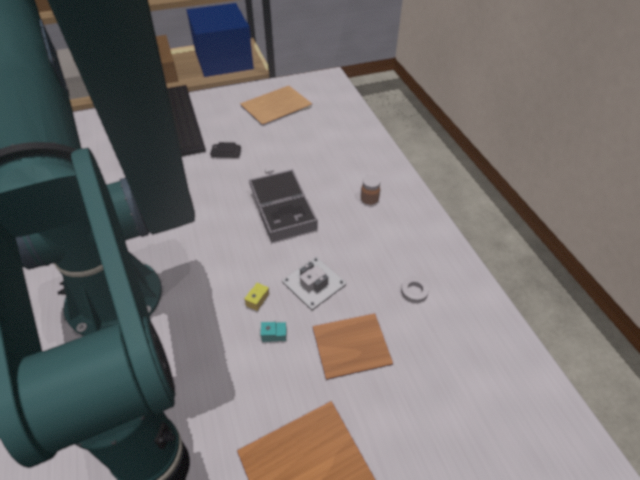

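View pics/wrist0.png

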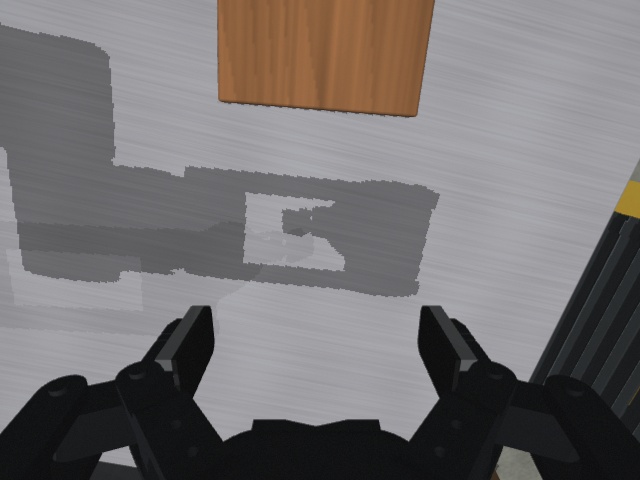

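The scene picture shows the stage with the master at about (321,226), the case with its lid at (400,258), the smaller board at (267,209), the larger one at (255,163), the ring at (243,252), the jar at (336,301) and the mouse at (519,287). The side picture shows the same things with the stage at (314,281), the case at (284,208) and the small board at (352,345).

```bash
cat > h.py <<'E'
import numpy as np, cv2
from scipy.spatial.transform import Rotation as R
from workcell import robot
def cam(name, st=None):
    c=robot.camera_info(name)
    K=np.array([[c['fx'],0,c['cx']],[0,c['fy'],c['cy']],[0,0,1]])
    if name!='wrist':
        Rm=R.from_rotvec(c['rvec']).as_matrix(); t=np.array(c['tvec'])
        return K,Rm,t
    T=np.eye(4); T[:3,:3]=R.from_quat(st['orientation']).as_matrix(); T[:3,3]=st['eef_pos']
    W=np.linalg.inv(T@c['mount']); return K,W[:3,:3],W[:3,3]
def ray(C,px):
    K,Rm,t=C; px=np.asarray(px,float).reshape(-1,2)
    d=np.c_[(px-K[[0,1],[2,2]])/K[0,0],np.ones(len(px))]@Rm
    return -Rm.T@t, d/np.linalg.norm(d,axis=1)[:,None]
def onplane(C,px,z):
    o,d=ray(C,px); return o+d*((z-o[2])/d[:,2])[:,None]
def tri(views):
    A=np.zeros((3,3));b=np.zeros(3)
    for C,p in views:
        o,d=ray(C,p);P=np.eye(3)-np.outer(d[0],d[0]);A+=P;b+=P@o
    X=np.linalg.solve(A,b)
    res=[np.linalg.norm((np.eye(3)-np.outer(ray(C,p)[1][0],ray(C,p)[1][0]))@(X-ray(C,p)[0])) for C,p in views]
    return X,np.round(res,2)
def proj(C,X):
    K,Rm,t=C; p=np.atleast_2d(X)@Rm.T+t; p=p@K.T; return p[:,:2]/p[:,2:]
# tool-down orientation: tool y = -z world; tool x (jaw dir) at world angle a
def ori(a, tilt=None):
    x=np.array([np.cos(a),np.sin(a),0]); y=np.array([0,0,-1.]); z=np.cross(x,y)
    return R.from_matrix(np.c_[x,y,z]).as_quat()
def snap(name,file,crop=None,scale=1):
    st=robot.observe(); im=robot.capture(name); np.save(f'pics/{file}.npy',im)
    np.save(f'pics/{file}_st.npy',np.r_[st['eef_pos'],st['orientation']])
    cv2.imwrite(f'pics/{file}.png',im[:,:,::-1]); return st,im
def wcam(file):
    a=np.load(f'pics/{file}_st.npy'); return cam('wrist',{'eef_pos':a[:3],'orientation':a[3:]})
E
python3 - <<'E'
from h import *
S=cam('scene');D=cam('side')
for n,a,b,z in [('stage',(321,228),(314,283),12),('board',(267,209),(352,345),10),('case',(375,257),(290,218),40),('lid',(415,260),(276,188),30),('ring',(243,252),(415,290),10),('jar',(336,301),(371,190),40),('mouse',(519,287),(226,150),16),('big',(255,163),(307,460),5),('teal',(319,192),(273,331),15),('yel',(348,201),(257,296),15),('far',(570,383),(277,105),5),('knob',(443,265),(268,173),43)]:
    print(n,onplane(S,a,z)[0].round(),onplane(D,b,z)[0].round())
a=cv2.imread('pics/scene0.png')[170:330,200:460];cv2.imwrite('pics/sc.png',cv2.resize(a,None,fx=3,fy=3,interpolation=2))
a=cv2.imread('pics/side0.png')[150:380,200:440];cv2.imwrite('pics/sd.png',cv2.resize(a,None,fx=2.6,fy=2.6,interpolation=2))
E
```

```text
stage [ 499. -117.   12.] [ 490. -133.   12.]
board [ 521. -322.   10.] [ 517. -331.   10.]
case [545. 110.  40.] [492.  85.  40.]
lid [477. 204.  30.] [491. 229.  30.]
ring [ 730. -233.   10.] [ 728. -238.   10.]
jar [757. 125.  40.] [755. 118.  40.]
mouse [391. 483.  16.] [388. 478.  16.]
big [ 321. -555.    5.] [ 339. -536.    5.]
teal [ 345. -242.   15.] [ 352. -236.   15.]
yel [ 330. -132.   15.] [ 341. -126.   15.]
far [621. 701.   5.] [624. 698.   5.]
knob [463. 284.  43.] [483. 289.  43.]
```

View pics/sc.png

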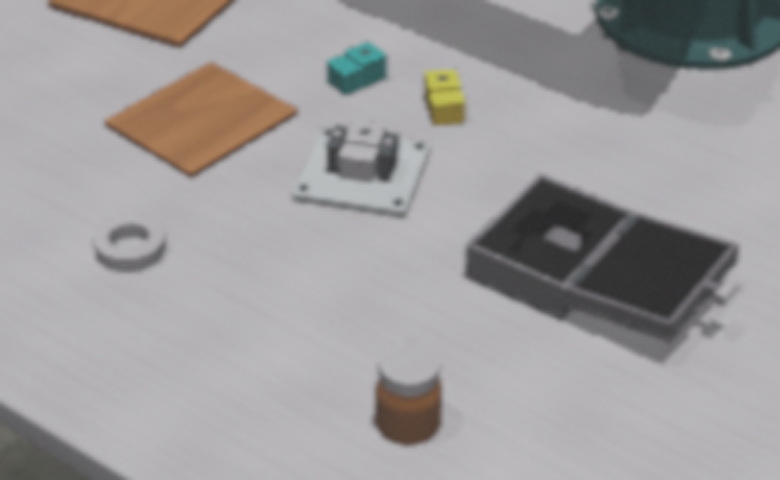

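View pics/sd.png

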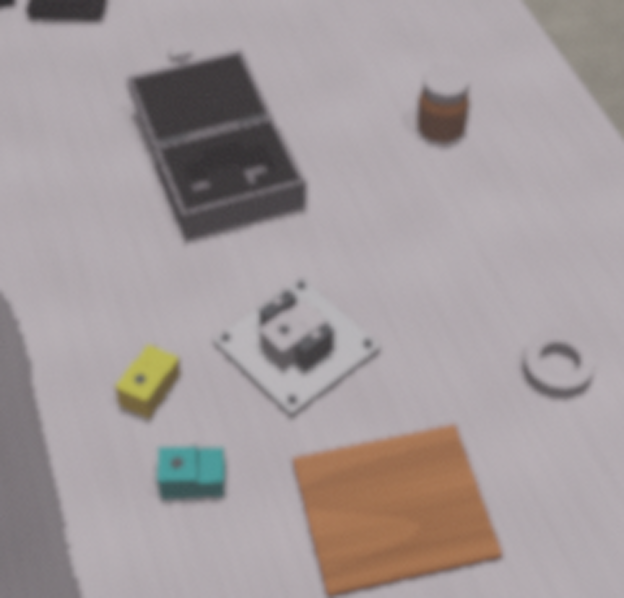

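```bash
python3 - <<'E'
from h import *
st=robot.observe(); print(R.from_quat(st['orientation']).as_matrix().round(2))
for a in (np.pi/2,-np.pi/2,0,np.pi):
  print(a,robot.inverse_kinematics([510,-225,220],ori(a)))
q=min([robot.inverse_kinematics([510,-225,220],ori(a)).tolist()+[a] for a in (np.pi/2,-np.pi/2)],key=lambda v:abs(v[5]))
a=q[-1];print(a)
robot.movep([500,-240,220],ori(a));robot.sleep(.15);snap('wrist','w1')
robot.movep([470,-90,190],ori(a));robot.sleep(.15);snap('wrist','w2')
robot.movep([520,70,230],ori(a));robot.sleep(.15);snap('wrist','w3')
robot.movep([460,190,230],ori(a));robot.sleep(.15);snap('wrist','w4')
print(robot.observe()['t'],robot.observe()['joint_positions'])
E
python3 - <<'E'
import cv2,numpy as np
a=[cv2.imread(f'pics/w{i}.png') for i in (1,2,3,4)]
cv2.imwrite('pics/m12.png',cv2.resize(np.vstack([np.hstack(a[:2]),np.hstack(a[2:])]),(800,600),interpolation=cv2.INTER_AREA))
E
```

```text
[[ 0.22 -0.    0.97]
 [-0.97  0.    0.22]
 [-0.   -1.    0.  ]]
1.5707963267948966 [-5.39412614e-01  3.08685123e-01  1.61737389e+00 -4.44089210e-16
  1.21553364e+00 -2.11020894e+00]
-1.5707963267948966 [-5.39412614e-01  3.08685123e-01  1.61737389e+00 -4.44089210e-16
  1.21553364e+00  1.03138371e+00]
0 [-5.39412614e-01  3.08685123e-01  1.61737389e+00 -4.44089210e-16
  1.21553364e+00 -5.39412614e-01]
3.141592653589793 [-5.39412614e-01  3.08685123e-01  1.61737389e+00 -4.44089210e-16
  1.21553364e+00  2.60218004e+00]
-1.5707963267948966
4.7667 [ 2.50672659e-01  2.13037931e-01  1.72680471e+00 -2.93199279e-04
  1.20144522e+00  1.82335736e+00]
```

View pics/m12.png

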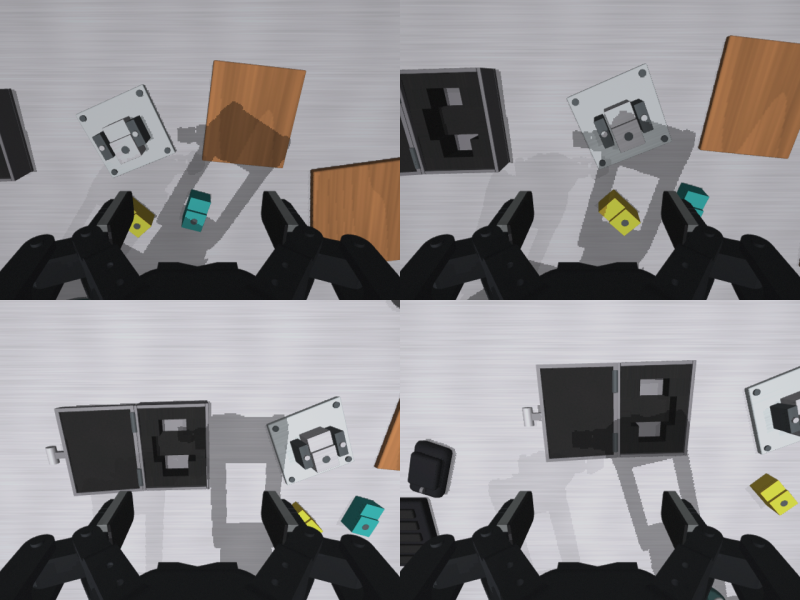

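The four wrist pictures show stage, board and case clearly. In the 2x2 montage, stage and master are at (125,130) in view 1, the case is at (175,445) in view 3, and the lid knob is at (55,455). Next I crop in.

Run:
```python
import cv2,numpy as np
def c(i,x,y,w,h,s): 
    a=cv2.imread(f'pics/w{i}.png')[y:y+h,x:x+w]; return cv2.resize(a,None,fx=s,fy=s,interpolation=cv2.INTER_CUBIC)
cv2.imwrite('pics/c12.png',np.hstack([c(1,110,120,190,180,2.1),c(2,250,90,190,180,2.1)]))
cv2.imwrite('pics/c3.png',c(3,60,150,300,170,2.6))
cv2.imwrite('pics/c4.png',c(4,190,80,300,170,2.6))
```

```text
(no output)
```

View pics/c12.png

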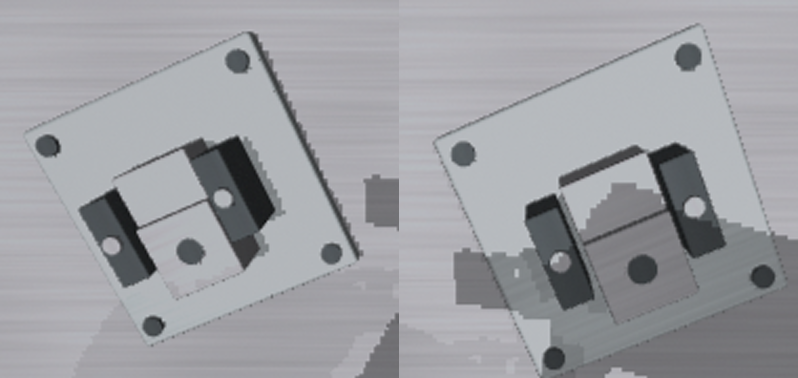

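View pics/c3.png

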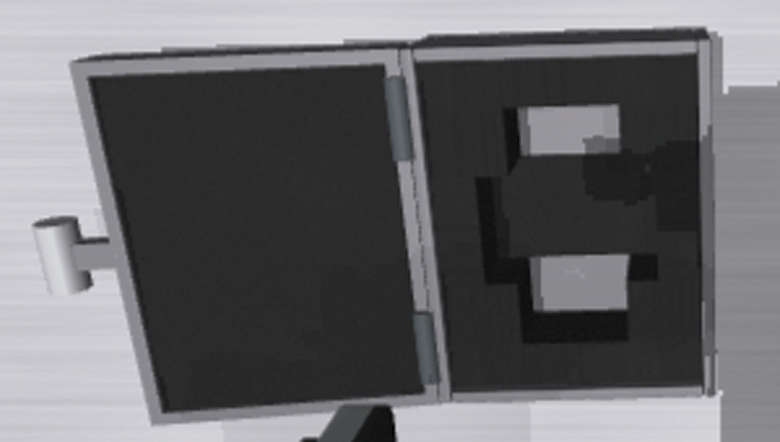

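View pics/c4.png

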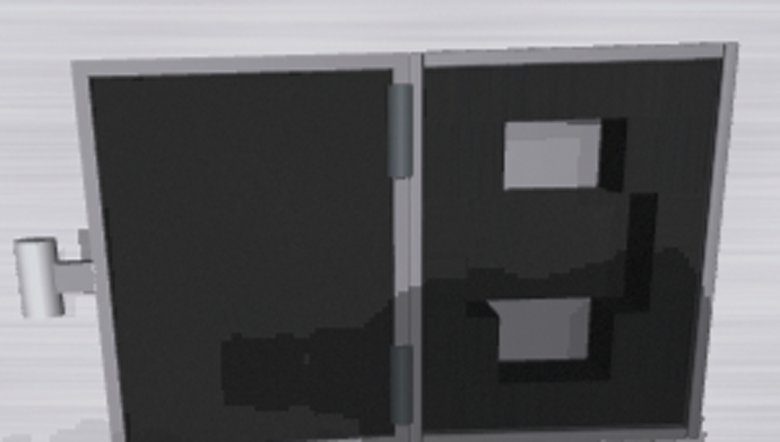

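```bash
cat > meas.py <<'E'
from h import *
C={i:wcam(f'w{i}') for i in (1,2,3,4)}
def q(i,p):
    off={1:(110,120,2.1,0),2:(250,90,2.1,399),3:(60,150,2.6,0),4:(190,80,2.6,0)}[i]
    return np.array([(p[0]-off[3]+.5)/off[2]-.5+off[0],(p[1]+.5)/off[2]-.5+off[1]])
def T(n,i,p,j,r):
    X,e=tri([(C[i],q(i,p)),(C[j],q(j,r))]); print(n,X.round(1),e); return X
H=[T('hole',1,a,2,b) for a,b in zip([(237,61),(47,146),(332,253),(153,326)],[(687,56),(463,153),(763,276),(554,357)])]
dot=T('dot',1,(190,251),2,(642,268))
f1=T('fh1',1,(112,246),2,(561,261));f2=T('fh2',1,(223,198),2,(694,206))
M=[T('m',1,a,2,b) for a,b in zip([(137,230),(208,199),(178,298),(242,268),(113,180),(188,148)],[(583,244),(666,210),(617,323),(697,289),(558,189),(646,152)])]
print('stage centre',np.mean(H,0),'fence mid',(f1+f2)/2, 'ang', [np.degrees(np.arctan2(*(v)[[1,0]])) for v in (H[0]-H[2],H[1]-H[3],H[0]-H[1],H[2]-H[3],f2-f1)])
K=[T('case',3,a,4,b) for a,b in zip([(712,38),(697,53),(413,60),(702,390),(72,62),(90,77),(386,66),(35,224),(78,218),(49,295),(92,290),(118,241),(118,267)],
 [(738,43),(722,58),(425,67),(688,430),(73,62),(90,77),(393,69),(15,241),(56,238),(25,318),(63,314),(95,263),(94,291)])]
E
python3 meas.py
```

```text
hole [ 554.6 -150.6   12.6] [0.23 0.23]
hole [516.2 -58.9  14.2] [0.29 0.29]
hole [ 462.5 -189.9   12.6] [0.07 0.07]
hole [424.2 -97.6  13.5] [0.35 0.35]
dot [ 474.7 -131.4   45.7] [0.24 0.24]
fh1 [478.7 -99.2  50.6] [0.32 0.32]
fh2 [ 500.1 -149.5   50.1] [0.26 0.26]
m [ 483.8 -108.    43.4] [0.29 0.29]
m [ 497.2 -140.4   41.5] [0.03 0.03]
m [ 450.8 -122.6   42.7] [0.08 0.08]
m [ 466.2 -153.8   45.2] [0.05 0.05]
m [505.  -98.1  38.1] [0.01 0.01]
m [ 519.  -132.3   36.6] [0.06 0.06]
stage centre [ 489.36038652 -124.24822161   13.22909342] fence mid [ 489.39894332 -124.33677788   50.34292848] ang [np.float64(23.08021894557538), np.float64(22.780235748646483), np.float64(-67.28779647669212), np.float64(-67.46634548153003), np.float64(-66.99810949181915)]
case [560.9  53.2  39.3] [0.15 0.15]
case [556.   58.6  41. ] [0.02 0.02]
case [553.6 158.1  43.7] [0.5 0.5]
case [425.6  55.7  45. ] [0.23 0.23]
case [554.7 272.6  52.3] [0.15 0.15]
case [549.8 267.3  52.9] [0.1 0.1]
case [552.3 168.4  43.2] [0.37 0.37]
case [497.3 296.8  53.9] [0.14 0.14]
case [497.7 284.4  48.5] [0.01 0.01]
case [471.3 294.9  57.6] [0.2 0.2]
case [470.9 283.4  50.9] [0.58 0.58]
case [488.9 271.5  48.4] [0.13 0.13]
case [479.4 272.2  50.4] [0.12 0.12]
```

```bash
cat > meas2.py <<'E'
from h import *
import io,contextlib
with contextlib.redirect_stdout(io.StringIO()):
    from meas import *
def P(i,p,z): return onplane(C[i],q(i,p),z)[0][:2].round(1)
print('master -x end', P(1,(178,298),46),P(1,(242,268),46),P(2,(617,323),46),P(2,(697,289),46))
print('master +x end', P(1,(113,180),42),P(1,(188,148),42),P(2,(558,189),42),P(2,(646,152),42))
print('left end 3',P(3,(475,178),38),P(3,(486,283),38),' right end 4',P(4,(657,195),38),P(4,(650,311),38))
print('rec ends x+: 3',P(3,(525,341),38),P(3,(628,341),38),'4',P(4,(498,381),38),P(4,(608,381),38))
print('rec top: 3',P(3,(503,107),38),P(3,(620,104),38),'4',P(4,(505,120),38),P(4,(627,118),38))
print('liner 3',[P(3,p,z).tolist() for p,z in (((697,53),38),((702,390),38),((413,60),38),((450,392),38))])
print('liner 4',[P(4,p,38).tolist() for p in ((722,58),(688,430),(425,67),(424,436))])
print('rim 3',P(3,(718,38),43),P(3,(714,395),43),P(3,(405,48),43),P(3,(446,402),43))
print('rim 4',P(4,(738,43),43),P(4,(413,53),43))
# board in w1, w2
for i in (1,2):
    hsv=cv2.cvtColor(np.load(f'pics/w{i}.npy'),cv2.COLOR_RGB2HSV)
    m=cv2.inRange(hsv,(5,90,40),(20,255,255))
    n,l,s,c=cv2.connectedComponentsWithStats(m)
    for k in range(1,n):
        if s[k,4]>3000:
            ct=max(cv2.findContours((l==k).astype(np.uint8),0,1)[0],key=cv2.contourArea)
            r=cv2.minAreaRect(onplane(C[i],ct[:,0].astype(float),10)[:,:2].astype(np.float32)); print(i,s[k],r)
E
python3 meas2.py
```

```text
master -x end [ 452.1 -123.8] [ 466.5 -154. ] [ 452.1 -122.2] [ 466.3 -153.6]
master +x end [505.9 -99.8] [ 520. -134.] [505.6 -98. ] [ 519.7 -131.5]
left end 3 [509.8 140.6] [467.9 139.1]  right end 4 [511.   74.4] [469.6  72.4]
rec ends x+: 3 [443.3 125.3] [443.3  84.7] 4 [443.  126.6] [442.9  85.3]
rec top: 3 [536.3 128.7] [537.4  86.2] 4 [536.3 129.3] [536.9  87.5]
liner 3 [[555.6, 58.5], [421.7, 55.3], [553.3, 159.9], [421.0, 156.5]]
liner 4 [[556.1, 57.4], [423.4, 53.0], [553.4, 157.4], [421.1, 153.6]]
rim 3 [561.4  51.4] [422.1  50.7] [558.2 161. ] [419.2 157.2]
rim 4 [560.5  54.7] [557.6 162. ]
1 [  324    97   166   172 22276] ((515.2616577148438, -324.10760498046875), (138.64236450195312, 158.2100830078125), 83.94676208496094)
1 [  497   253   143   165 18063] ((327.4761962890625, -530.0892333984375), (241.42575073242188, 160.02101135253906), 15.690088272094727)
2 [  478    57   162   197 25594] ((515.386962890625, -321.91558837890625), (141.6063690185547, 158.24221801757812), 84.01846313476562)
```

Measurements agree with the given sizes: plate at z≈13 (12 given), fence tops 50 (48), pocket 66x43 mm, recess ends 94 mm apart and board 140x158 mm. Next I grip the master by its ends and lift it.

Run:
```python
from h import *
o=ori(np.radians(22.9))
robot.movep([486.5,-127,110],o)
robot.move_l([486.5,-127,15.5],feed=120)
st,im=snap('wrist','g1')
print(st['t'],st['eef_pos'],st['ft_force'],st['joint_positions'])
robot.grab(grip_force=60)
st=robot.observe();print(st['t'],st['eef_pos'],st['ft_force'],st['gripper_width'])
```

```text
7.9417 [ 486.95224463 -127.11151583   15.90492327] [-0.37106047 -0.68945459  0.14963641] [-3.92684548e-01  5.28635580e-01  1.92161777e+00  2.35195875e-05
  6.90518604e-01 -7.92462327e-01]
8.3583 [ 486.83187674 -127.21161755   16.41705878] [-1.18056031 -0.40300895  7.12225845] 58.810530049661615
```

View pics/g1.png

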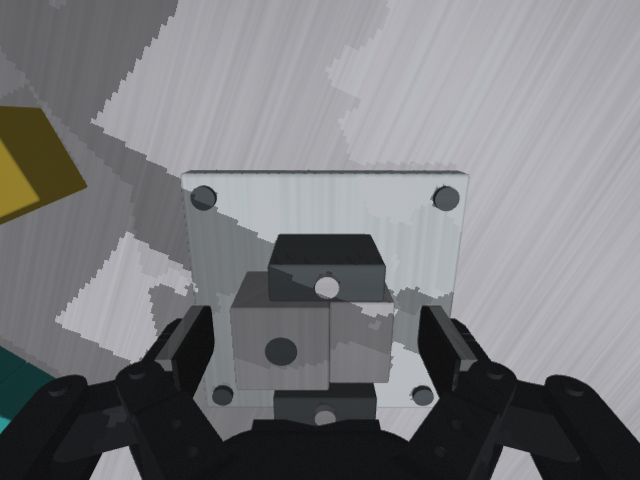

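The picture shows the master centred between the pads, dark dot at (281,351), with both ends clear. The gripper closed at 58.8 mm, so it is held. Lift it.

Run:
```python
from h import *
robot.move_l([486.5,-127,100],feed=120)
st,im=snap('wrist','l1')
print(st['t'],st['eef_pos'],st['ft_force'],st['gripper_width'])
robot.move_l([515.3,-322.5,90],feed=250)
st,im=snap('wrist','l2')
robot.capture
st=robot.observe();print(st['t'],st['eef_pos'],st['ft_force'],st['gripper_width'],st['joint_positions'])
a=np.hstack([cv2.imread('pics/l1.png'),cv2.imread('pics/l2.png')]);cv2.imwrite('pics/l12.png',cv2.resize(a,(800,300),interpolation=3))
```

```text
9.2167 [ 485.86088234 -126.74778351   99.42736059] [-1.11461152  0.38130735 -3.49262679] 58.85640465303968
10.2583 [ 514.37842803 -320.37095735   89.49924842] [-0.44784046 -0.1367653  -3.25225717] 58.88057784629512 [-6.71272851e-01  5.21932259e-01  1.63741831e+00  5.61804438e-04
  9.84881369e-01 -1.07212530e+00]
```

View pics/l12.png

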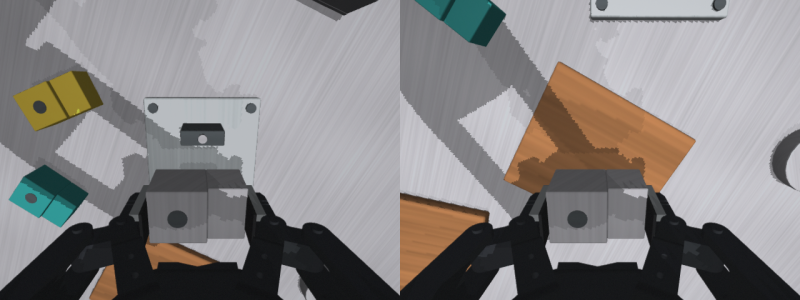

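The master is held level between the pads, dot at (177,218) in the left half, and the wooden board lies below it. Lower it with a force check.

Run:
```python
from h import *
robot.move_l([515.3,-322.5,20],feed=120)
f0=robot.observe()['ft_force'][2]
for z in (17,16,15.3,14.6,14,13.4,12.8):
    robot.move_l([515.3,-322.5,z],feed=30)
    st=robot.observe();print(z,st['eef_pos'].round(2),st['ft_force'].round(1))
    if st['ft_force'][2]>f0+4: break
robot.ungrasp()
st=robot.observe();print(st['t'],st['gripper_width'],st['ft_force'])
robot.move_l([515.3,-322.5,110],feed=200)
robot.sleep(.1);snap('wrist','p1');print(robot.observe()['t'])
```

```text
17 [ 515.59 -322.72   17.54] [ 0.  -0.5 -4. ]
16 [ 515.32 -322.55   16.12] [-0.8 -0.1 -3.6]
15.3 [ 515.27 -322.46   15.24] [ 0.4  0.1 -3.6]
14.6 [ 515.26 -322.5    14.55] [ 0.4 -0.4 -3.9]
14 [ 515.33 -322.53   14.5 ] [-1.4  0.9  3.2]
12.625 85.572452270836 [ 0.60898605  0.15527077 -0.81498998]
13.4083
```

View pics/p1.png

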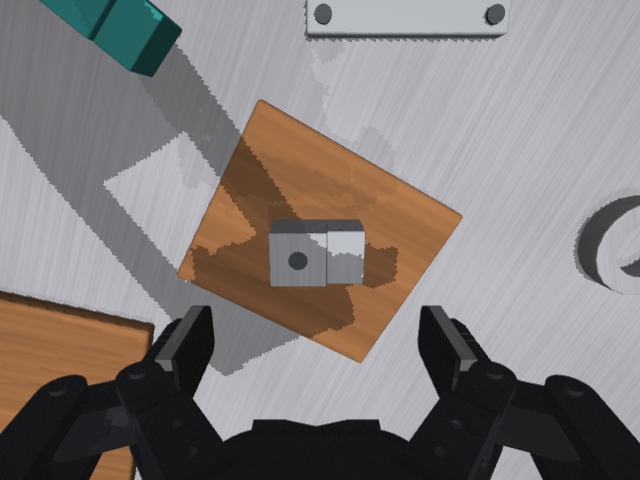

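The master stands upright on the board, dot at (297,261), top outlines (269,234)–(364,286). I take a second view from the turned regrasp pose.

Run:
```python
from h import *
robot.movep([515.3,-322.5,120],ori(np.radians(22.9-90)));robot.sleep(.1);snap('wrist','p2');print(robot.observe()['t'])
for f,b in (('p1',(250,200,140,110)),('p2',(240,180,160,160))):
    x,y,w,h=b;a=cv2.imread(f'pics/{f}.png')[y:y+h,x:x+w];cv2.imwrite(f'pics/{f}c.png',cv2.resize(a,None,fx=3.5,fy=3.5,interpolation=2))
C=wcam('p1');print(onplane(C,[(269.5,234),(326.5,233),(327,286),(270,286)],44).round(1),onplane(C,[(364,231),(364,283.5)],40).round(1))
```

```text
14.9583
[[ 480.9 -319.4   44. ]
 [ 512.5 -305.3   44. ]
 [ 526.8 -337.6   44. ]
 [ 493.4 -351.8   44. ]] [[ 533.9 -296.2   40. ]
 [ 549.  -328.3   40. ]]
```

View pics/p1c.png

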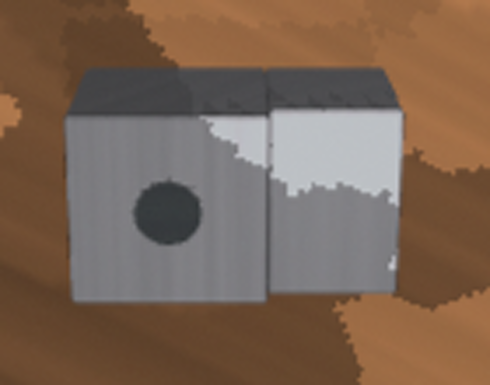

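View pics/p2c.png

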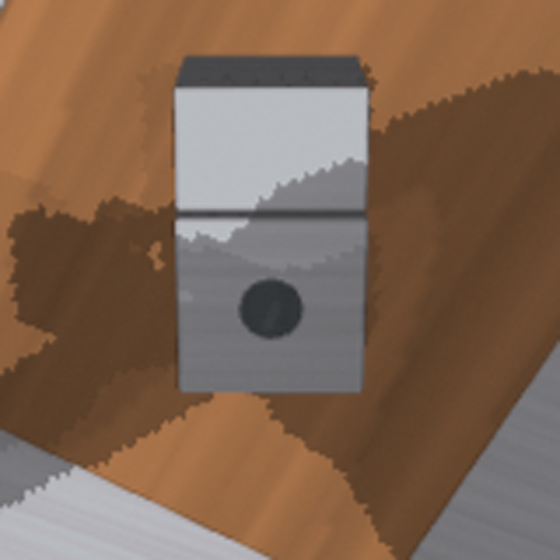

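Run:
```python
from h import *
A=wcam('p1');B=wcam('p2')
pa=lambda p:(np.array(p)+.5)/3.5-.5+[250,200]; pb=lambda p:(np.array(p)+.5)/3.5-.5+[240,180]
for n,a,b in (('dot',(168,212),(271,309)),('h near L',(66,115),(179,392)),('h near R',(73,301),(363,392)),('lowL',(403,108),(175,88)),('lowR',(396,293),(368,87))):
    X,e=tri([(A,pa(a)),(B,pb(b))]);print(n,X.round(1),e)
def cen(C,P,z1=44,z2=40):
    h=onplane(C,P[:2],z1)[:,:2].mean(0);l=onplane(C,P[2:],z2)[:,:2].mean(0);d=l-h
    return (h+l)/2,np.linalg.norm(d),np.degrees(np.arctan2(d[1],d[0]))
print(cen(A,pa([(66,115),(73,301),(403,108),(396,293)])));print(cen(B,pb([(179,392),(363,392),(175,88),(368,87)])))
```

```text
dot [ 503.3 -327.3   44.5] [1.05 1.05]
h near L [ 480.3 -317.7   44.2] [0.97 0.97]
h near R [ 494.  -350.6   43.6] [0.96 0.96]
lowL [ 534.7 -295.    39.2] [0.94 0.94]
lowR [ 548.6 -327.4   40.1] [1.16 1.16]
(array([ 513.99656977, -323.59956112]), np.float64(59.08407932128843), np.float64(22.856502636044446))
(array([ 514.94290544, -321.72250906]), np.float64(59.1298355118389), np.float64(22.916559065098337))
```

Run:
```python
from h import *
o=ori(np.radians(22.9-90))
robot.movep([510.6,-324.8,60],o)
robot.move_l([510.6,-324.8,32],feed=100)
robot.grab(grip_force=60)
st=robot.observe();print(st['t'],st['eef_pos'],st['ft_force'],st['gripper_width'])
robot.move_l([510.6,-324.8,110],feed=120)
st,_=snap('wrist','r1');print(st['t'],st['eef_pos'],st['ft_force'],st['ft_torque'],st['gripper_width'])
robot.movep([489.8,30,170],ori(np.radians(1.5)));robot.sleep(.1)
st,_=snap('wrist','r2');print(st['t'],st['eef_pos'],st['gripper_width'],st['joint_positions'])
a=np.hstack([cv2.imread('pics/r1.png'),cv2.imread('pics/r2.png')]);cv2.imwrite('pics/r12.png',cv2.resize(a,(800,300),interpolation=3))
```

```text
16.2667 [ 511.05447122 -325.24277454   32.80080171] [-1.075326    0.03846026  5.09683727] 34.16774185773524
17.0667 [ 509.95706119 -324.27073535  109.22737578] [-0.28146971  0.62268901 -3.86040921] [ 0.07263863  0.04946258 -0.00584165] 34.08464044449818
18.5667 [490.3877271   28.88780705 169.81863767] 34.42752772834697 [-8.16313722e-02  2.73910177e-01  1.81527569e+00 -3.76299752e-04
  1.05225084e+00 -1.05621998e-01]
```

View pics/r12.png

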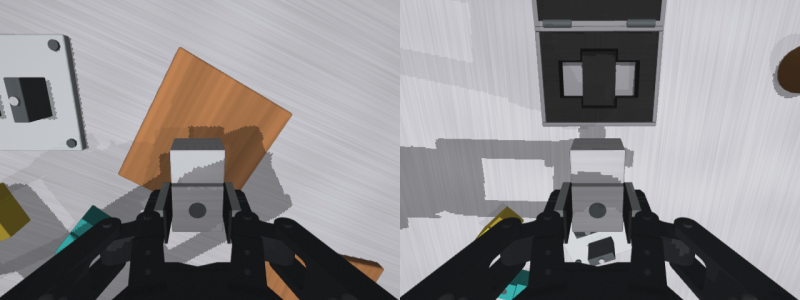

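View pics/r2.png

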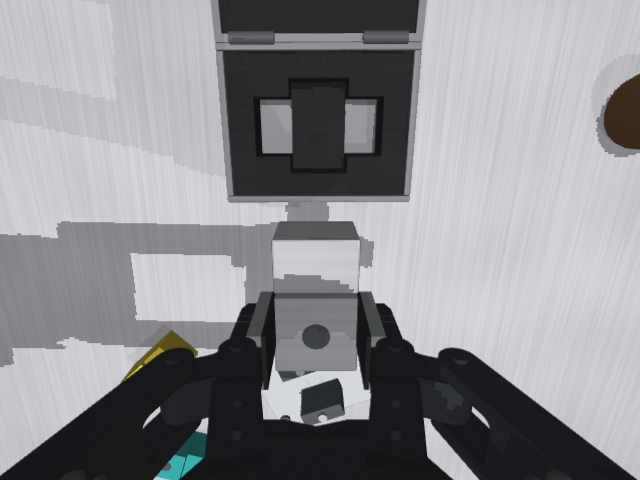

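The master is held across its long sides, dot at (316,336). The case pocket is visible at (319,126), with the recesses reaching from 255 to 382.

Run:
```python
import cv2
a=cv2.imread('pics/r2.png')[40:210,210:430];cv2.imwrite('pics/r2c.png',cv2.resize(cv2.convertScaleAbs(a,alpha=1.6,beta=10),None,fx=3.5,fy=3.5,interpolation=2))
a=cv2.imread('pics/r2.png')[210:380,230:400];cv2.imwrite('pics/r2d.png',cv2.resize(a,None,fx=3.5,fy=3.5,interpolation=2))
```

```text
(no output)
```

View pics/r2c.png

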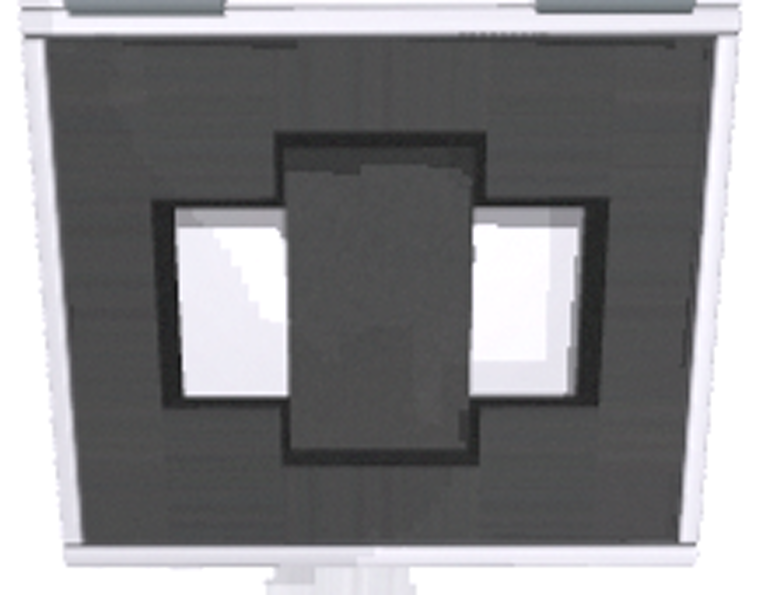

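View pics/r2d.png

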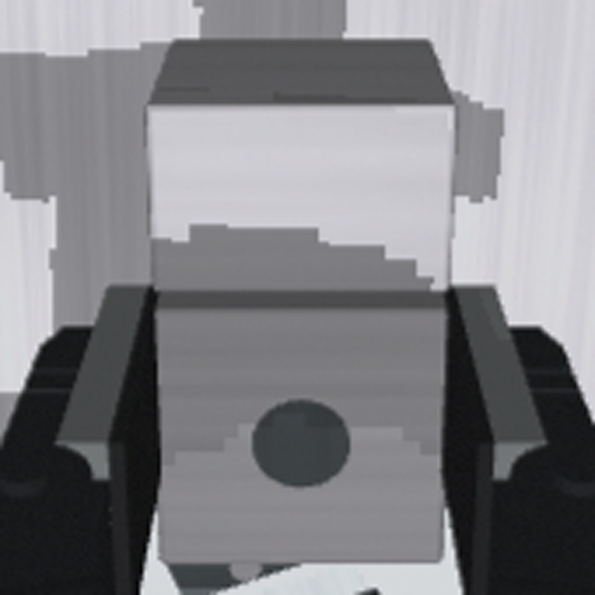

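Run:
```python
from h import *
A=wcam('r2');z=np.load('pics/r2_st.npy')[2]
pa=lambda p:(np.array(p)+.5)/3.5-.5+[210,40]; pb=lambda p:(np.array(p)+.5)/3.5-.5+[230,210]
P=onplane(A,pa([(275,132),(487,132),(479,465),(283,465)]),38)[:,:2];Q=onplane(A,pa([(151,200),(609,198),(598,405),(162,408)]),38)[:,:2]
for V in (P,Q): print(V.round(1).tolist(),V.mean(0).round(1))
u=P[:2].mean(0)-P[2:].mean(0);print('ang',np.degrees(np.arctan2(u[1],u[0])),np.linalg.norm(u))
u=(Q[[0,3]].mean(0)-Q[1:3].mean(0));print('ang y',np.degrees(np.arctan2(u[1],u[0])),np.linalg.norm(u))
h=onplane(A,pb([(160,563),(441,563)]),z+11.2)[:,:2];l=onplane(A,pb([(148,104),(455,104)]),z+7.2)[:,:2]
d=l.mean(0)-h.mean(0);c=(l.mean(0)+h.mean(0))/2
print('master',c,np.linalg.norm(d),np.degrees(np.arctan2(d[1],d[0])),'rel tcp',c-np.load('pics/r2_st.npy')[:2], np.load('pics/r2_st.npy')[:3])
# two-view height check of pocket
B=wcam('w3')
X,e=tri([(A,pa((275,132))),(B,[(475.5)/2.6-.5+60,(178.5)/2.6-.5+150])]);print(X,e)
```

```text
[[467.5, 139.6], [510.1, 140.6], [511.9, 74.1], [469.2, 73.1]] [489.7 106.8]
[[442.1, 126.2], [535.7, 128.8], [536.8, 87.5], [443.2, 84.6]] [489.5 106.8]
ang 91.53094183344012 66.47782079026774
ang y -178.30318146681427 93.61337681650059
master [489.31318239  35.94053191] 59.36657271187396 91.27290279242803 rel tcp [-1.07454471  7.05272486] [490.3877271   28.88780705 169.81863767]
[ 459.35904948  168.75903306 -143.30182357] [10.89 10.89]
```

Run:
```python
from h import *
x,y=489.9,101.4
o=ori(np.radians(1.5))
robot.movep([x,y,110],o)
robot.move_l([x,y,64],feed=100)
robot.sleep(.15); st,_=snap('wrist','s1');print(st['t'],st['eef_pos'],st['ft_force'])
```

```text
19.8333 [490.7167904  101.32987617  64.80553142] [ 0.00762043 -0.44317018 -3.41531382]
```

View pics/s1.png

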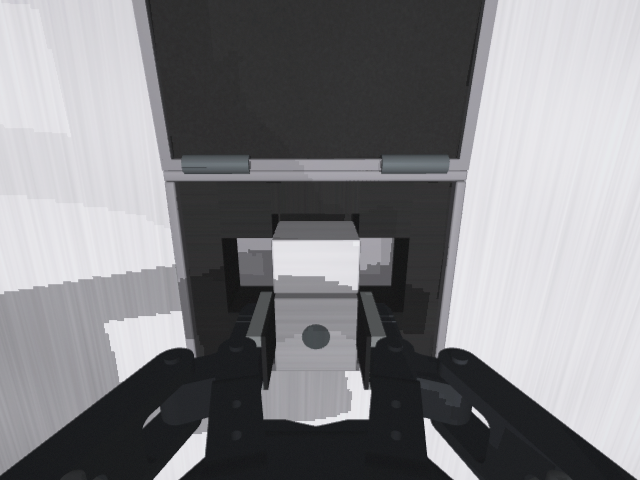

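The master (columns 273–360) is centred over the recesses (222–409). Lower it with force checks.

Run:
```python
from h import *
x,y=489.9,101.4
robot.move_l([x,y,36],feed=60)
st=robot.observe();f0=st['ft_force'][2];print(st['eef_pos'].round(1),st['ft_force'].round(1))
ok=st['ft_force'][2]<2
if ok:
  for z in np.arange(34,26.4,-.8):
    robot.move_l([x,y,z],feed=30)
    st=robot.observe();print(round(z,1),st['eef_pos'].round(2),st['ft_force'].round(1))
    if st['ft_force'][2]>3: break
print(st['t'],st['gripper_width'])
snap('wrist','s2')
```

```text
[489.7 101.4  35.6] [ 0.7 -0.5 -3.6]
34.0 [490.05 101.4   34.13] [ 0.3 -0.2 -2.8]
33.2 [489.94 101.39  33.28] [-0.3  0.  -2.7]
32.4 [489.88 101.38  32.38] [ 0.3  0.6 -2.8]
31.6 [489.84 101.4   31.54] [ 0.9  0.3 -3.1]
30.8 [489.84 101.39  30.74] [ 1.3  0.3 -3.5]
30.0 [489.84 101.4   29.95] [ 0.1  0.4 -3.8]
29.2 [489.92 101.35  29.77] [-1.8 -0.6  5.1]
22.25 34.11186948080277
```

View pics/s2.png

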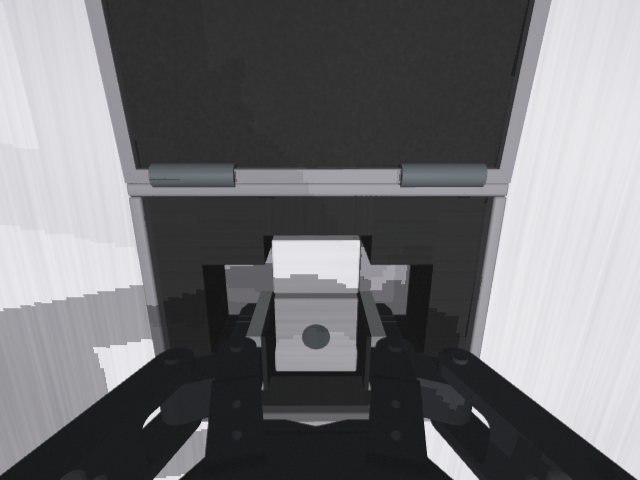

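Contact came at TCP height 29.8, exactly where fully home was predicted, and the picture shows the master inside the pocket. Release it.

Run:
```python
from h import *
x,y=489.9,101.4
robot.move_l([x,y,30],feed=30)
robot.ungrasp()
st=robot.observe();print(st['t'],st['eef_pos'],st['ft_force'],st['ft_torque'],st['gripper_width'])
robot.move_l([x,y,45],feed=60)
robot.move_l([x,y-60,170],feed=250)
robot.sleep(.25); st,_=snap('wrist','s3');print(st['t'],st['gripper_width'])
a=cv2.imread('pics/s3.png');cv2.imwrite('pics/s3c.png',cv2.resize(cv2.convertScaleAbs(a[30:230,190:450],alpha=1.4),None,fx=3,fy=3,interpolation=2))
```

```text
23.1083 [489.9701569  101.43002081  30.0315907 ] [ 0.38608557 -0.14189127 -0.52598237] [-0.01296938  0.01257528 -0.02497414] 84.96618881248052
24.4667 85.52872970186743
```

View pics/s3c.png

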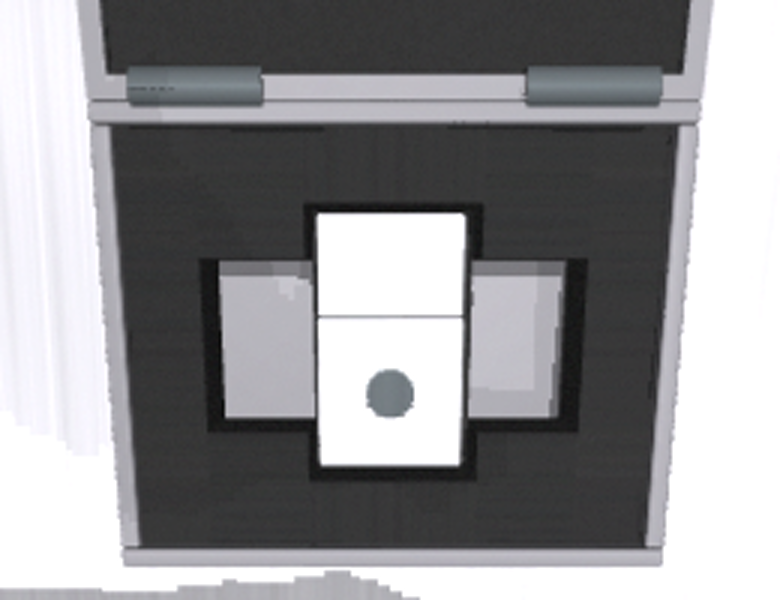

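View pics/s3.png

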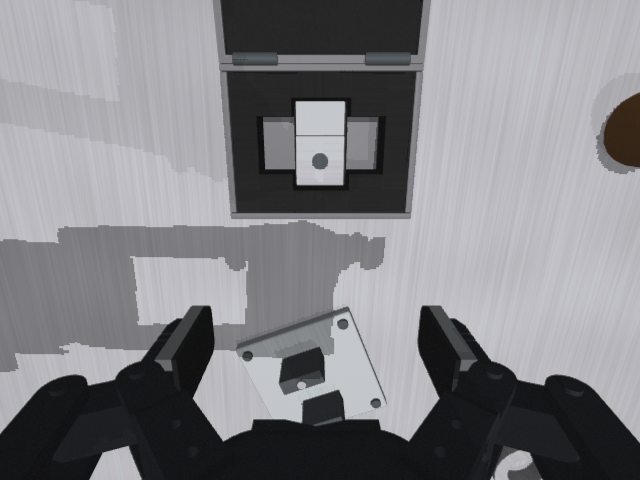

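The master sits square in the pocket with a narrow margin all round, edges (318,212)–(463,466) in the crop. Now the knob: approach and look.

Run:
```python
from h import *
o=ori(np.radians(1.5))
robot.movep([484.6,240,150],o);robot.sleep(.15);snap('wrist','k1')
robot.movep([484.6,290.2,110],o);robot.sleep(.15);st,_=snap('wrist','k2');print(st['t'],st['eef_pos'])
a=np.hstack([cv2.imread('pics/k1.png'),cv2.imread('pics/k2.png')]);cv2.imwrite('pics/k12.png',cv2.resize(a,(800,300),interpolation=3))
a=[cv2.resize(cv2.imread('pics/k1.png')[60:200,240:380],None,fx=2.8,fy=2.8,interpolation=2),cv2.resize(cv2.imread('pics/k2.png')[200:340,240:380],None,fx=2.8,fy=2.8,interpolation=2)];cv2.imwrite('pics/k12c.png',np.hstack(a))
```

```text
26.05 [485.22697605 289.38601855 110.71004455]
```

View pics/k12.png

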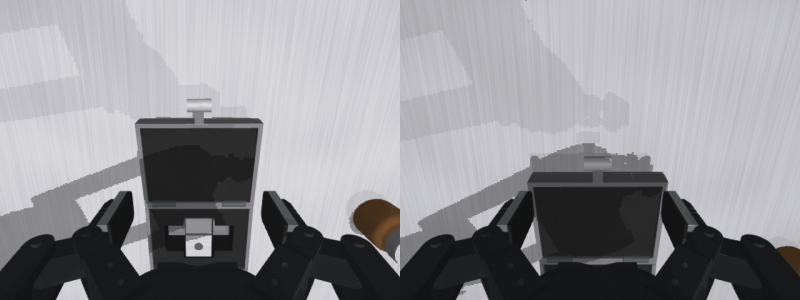

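View pics/k12c.png

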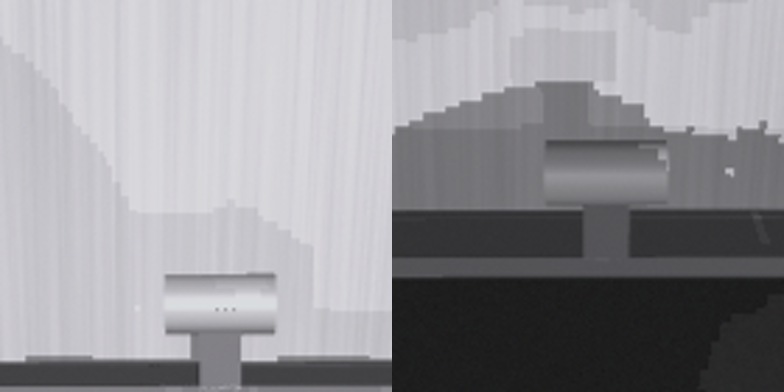

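Run:
```python
from h import *
A=wcam('k1');B=wcam('k2')
a=(np.array([220,304])+.5)/2.8-.5+[240,60];b=(np.array([214.5,173])+.5)/2.8-.5+[240,200]
print(tri([(A,a),(B,b)]))
for z in (47,51,55,60): print(z,onplane(A,a,z)[0].round(1),onplane(B,b,z)[0].round(1))
W3=wcam('w3');W4=wcam('w4')
c=np.array([63.5,256.5])/2.6-.5+[60,150];d=np.array([40,278])/2.6-.5+[190,80]
print(tri([(W3,c),(W4,d)]),tri([(W3,c),(W4,d),(A,a),(B,b)]))
```

```text
(array([484.66442428, 290.5418016 ,  52.35284367]), array([0.07, 0.07]))
47 [484.6 289.9  47. ] [484.8 288.4  47. ]
51 [484.6 290.4  51. ] [484.8 290.   51. ]
55 [484.6 290.9  55. ] [484.7 291.6  55. ]
60 [484.5 291.5  60. ] [484.6 293.6  60. ]
(array([487.08019738, 289.59489546,  52.13207586]), array([0.13, 0.13])) (array([485.64698142, 290.27624335,  50.36981785]), array([0.84, 1.23, 1.04, 1.01]))
```

Both pairs of views put the knob at (485, 290.4, 52), in line with the stated geometry at a lid angle of about 3.04. I pinch it and begin the swing.

```bash
cat > arc.py <<'E'
from h import *
u=np.array([np.cos(np.radians(91.5)),np.sin(np.radians(91.5)),0]); Hg=np.array([488.2,161.7,43.])
def tcp(phi,dz=-10):
    return Hg+u*(-129*np.cos(phi)+4*np.sin(phi))+np.array([0,0,129*np.sin(phi)+4*np.cos(phi)+dz])
E
python3 - <<'E'
from arc import *
p=tcp(3.04);print(p)
robot.move_l(p,feed=100)
st=robot.observe();print(st['eef_pos'],st['ft_force'])
robot.grab(grip_force=30)
st=robot.observe();print(st['t'],st['eef_pos'],st['ft_force'],st['gripper_width'])
for f in (2.95,2.8):
    robot.move_l(tcp(f),feed=80);st=robot.observe();print(f,st['t'],st['eef_pos'].round(1),st['ft_force'].round(1),st['gripper_width'].round(1))
robot.sleep(.1);snap('wrist','k3')
E
```

```text
[484.82996566 290.39641931  42.10354462]
[485.23338557 290.52789134  42.46914349] [ 0.57456754 -0.60708961  0.85144797]
27.5 [485.45213098 290.52569426  42.36879427] [ 1.30227618 -0.11883212  0.41178062] 24.922271100297777Traceback (most recent call last):
  File "<stdin>", line 8, in <module>
AttributeError: 'float' object has no attribute 'round'
```

Run:
```python
from arc import *
for f in (2.8,2.6):
    robot.move_l(tcp(f),feed=80);st=robot.observe();print(f,st['t'],st['eef_pos'].round(1),st['ft_force'].round(1),st['gripper_width'])
robot.sleep(.05);snap('wrist','k3')
```

```text
2.8 28.1833 [485.6 284.2  72.6] [ 4.5 -3.2 -2.2] 24.878842707887184
2.6 28.6583 [485.8 273.8  95.9] [ 5.1 -2.5 -1.3] 25.23957093678117
```

View pics/k3.png

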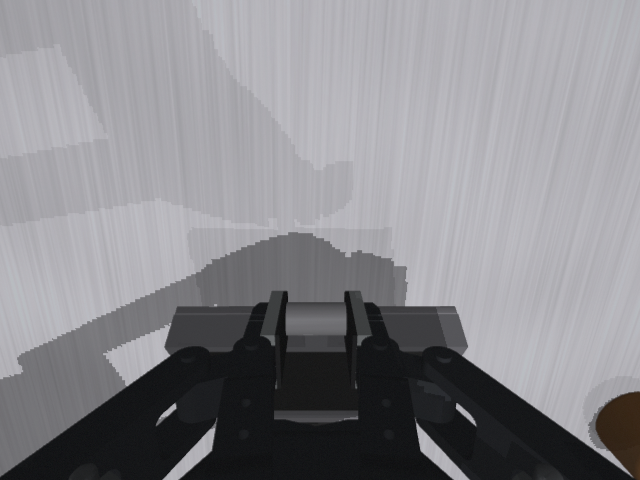

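The knob is pinched at (317,318) and the lid follows with forces of about 5 N. Continue the swing.

Run:
```python
from arc import *
for f in np.arange(2.4,0.19,-.2):
    robot.move_l(tcp(f),feed=90);st=robot.observe();print(round(f,2),round(st['t'],2),st['eef_pos'].round(1),st['ft_force'].round(1),round(st['gripper_width'],1))
    if np.linalg.norm(st['ft_force'])>35: print('stop');break
snap('wrist','k4');snap('side','k4s')
```

```text
2.4 29.19 [486.3 259.1 117. ] [ 4.  -1.7 -1.9] 24.9
2.2 29.62 [486.8 240.8 134.7] [ 4.7 -2.  -2.5] 24.8
2.0 30.06 [487.3 219.3 148.5] [ 5.  -0.5 -2.9] 25.0
1.8 30.49 [488.  195.5 157.9] [4.9 0.5 1. ] 25.1
1.6 30.93 [488.7 169.9 162.3] [4.4 1.  6.2] 25.1
1.4 31.36 [489.4 143.8 161.4] [ 3.7 -0.9  7.7] 24.9
1.2 31.79 [490.1 118.3 155.5] [ 3.4 -3.   9.6] 24.9
1.0 32.23 [490.8  94.4 144.5] [ 2.8 -5.2  9.8] 24.6
0.8 32.66 [491.3  73.4 128.9] [ 3.3 -7.9  9.4] 24.7
0.6 33.09 [491.8  55.9 109.5] [  4.2 -10.3   7.9] 24.8
0.4 33.52 [492.1  42.7  87.1] [  3.6 -11.6   6. ] 25.0
0.2 33.96 [492.4  34.3  62.5] [  4.9 -12.9   3.8] 24.7
```

View pics/k4.png

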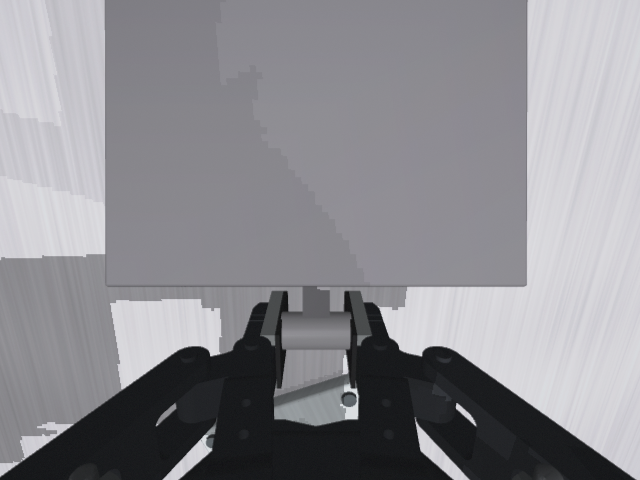

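The lid is nearly closed, knob at (317,330) still in the pinch. Press it down to the stop.

Run:
```python
from arc import *
for f in (.1,.05,.02,0,-.015,-.03):
    robot.move_l(tcp(f)+[0,-1.2,0],feed=40);st=robot.observe();print(round(f,3),round(st['t'],2),st['eef_pos'].round(1),st['ft_force'].round(1),round(st['gripper_width'],1))
    if st['ft_force'][2]>30: print('stop');break
snap('side','k5s')
snap('wrist','k5')
a=cv2.resize(cv2.imread('pics/k5s.png')[130:300,200:380],None,fx=3.3,fy=3.3,interpolation=2);cv2.imwrite('pics/k5sc.png',a)
```

```text
0.1 34.54 [492.5  31.4  49.9] [  4.7 -10.3   2.6] 25.2
0.05 34.85 [492.5  30.6  43.4] [  3.9 -11.2   2.6] 24.6
0.02 35.1 [492.5  30.3  39.6] [  4.7 -11.5   2.5] 24.8
0 35.35 [492.5  30.2  37. ] [  4.2 -10.8   1.9] 24.8
-0.015 35.6 [492.5  30.   35.1] [  5.4 -11.5   2.7] 24.9
-0.03 35.85 [492.5  30.1  33.2] [  4.3 -12.    2.1] 24.6
```

View pics/k5sc.png

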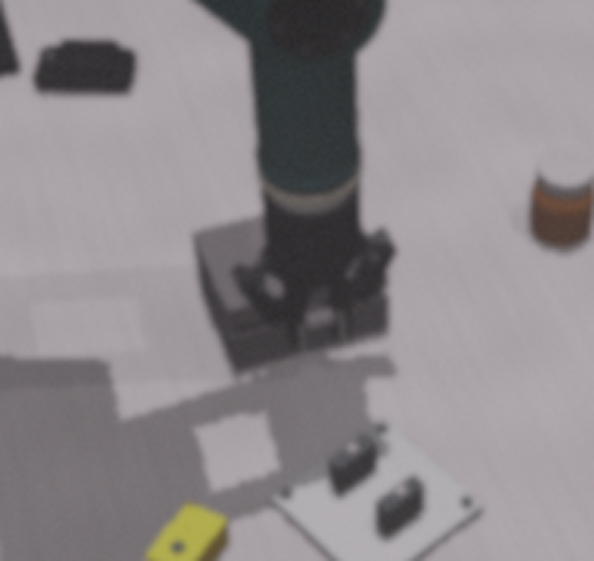

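View pics/k5.png

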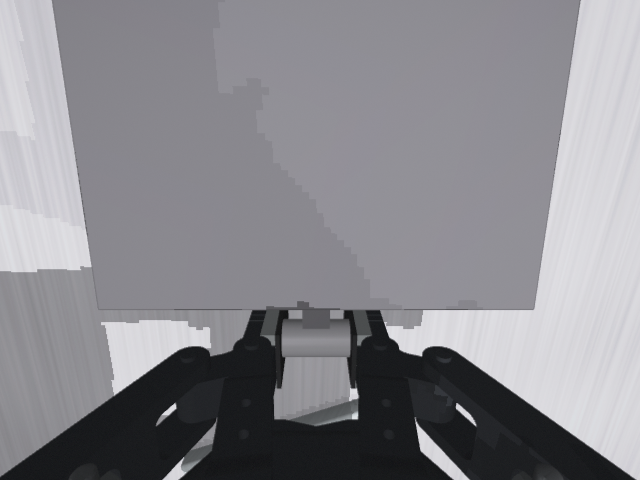

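The force never rose and the knob appears larger (281–350) and lower in the picture. It has slid up between the pads, so the lid is still slightly open. I release it and press the lid's top with closed fingers.

Run:
```python
from arc import *
robot.ungrasp()
p=robot.observe()['eef_pos']
robot.move_l([p[0],p[1],150],feed=150)
robot.sleep(.1);snap('wrist','e1')
robot.grab(grip_force=30)
c=Hg-100*u
robot.move_l([c[0],c[1],95],feed=150)
z=85
prev=None
while z>55:
    robot.move_l([c[0],c[1],z],feed=30);st=robot.observe();print(z,round(st['t'],2),st['eef_pos'].round(1),st['ft_force'].round(1))
    if st['ft_force'][2]>18: break
    z-=2 if st['ft_force'][2]<.8+1 and z>72 else 1
```

```text
85 39.46 [490.7  61.6  85. ] [-0.5 -0.3 -1.2]
83 39.71 [490.8  61.7  82.9] [0.6 0.4 0.4]
81 39.96 [490.7  61.8  80.9] [-0.7  0.7 -0.7]
79 40.21 [490.7  61.7  78.9] [-0.5 -0.4  0. ]
77 40.46 [490.7  61.7  76.9] [ 0.6  0.3 -0.3]
75 40.71 [490.8  61.7  74.9] [ 0.1  1.  -0.3]
73 40.96 [490.7  61.7  72.9] [-0.   0.1  0.2]
71 41.21 [490.7  61.8  70.9] [0.6 0.3 0.1]
70 41.46 [490.7  61.7  69.9] [ 0.2 -0.5 -0.4]
69 41.71 [490.8  61.8  68.9] [-0.1  0.2  0.5]
68 41.96 [490.8  61.8  67.9] [0.5 0.2 0.5]
67 42.21 [490.8  61.8  66.9] [ 0.1 -0.9 -0.1]
66 42.46 [490.7  61.8  65.9] [ 0.   0.4 -0.2]
65 42.71 [490.8  61.7  65. ] [-1.1 -0.1  2.1]
64 42.96 [490.9  61.7  64.9] [-3.  -0.3 13.2]
63 43.21 [490.9  61.7  64.8] [-4.8 -1.4 24.5]
```

The stop is stiff and sits exactly at z = 65, the stated height of the closed lid top. Back off and check.

Run:
```python
from arc import *
p=robot.observe()['eef_pos']
robot.move_l([490.8,61.7,120],feed=100)
robot.movep([490,0,190],ori(np.radians(1.5)));robot.sleep(.2);snap('wrist','e2')
robot.movep([400,-250,230],ori(np.radians(-30)));robot.sleep(.2);snap('scene','e3');snap('side','e4')
st=robot.observe();print(st['t'],st['ft_force'])
a=cv2.resize(cv2.imread('pics/e3.png')[170:330,200:560],None,fx=2.2,fy=2.2,interpolation=2)
b=cv2.resize(cv2.imread('pics/e4.png')[130:320,200:440],None,fx=2.2,fy=2.2,interpolation=2)
cv2.imwrite('pics/e3c.png',a);cv2.imwrite('pics/e4c.png',b)
```

```text
45.975 [ 0.33572683 -0.19046325 -0.94097644]
```

View pics/e2.png

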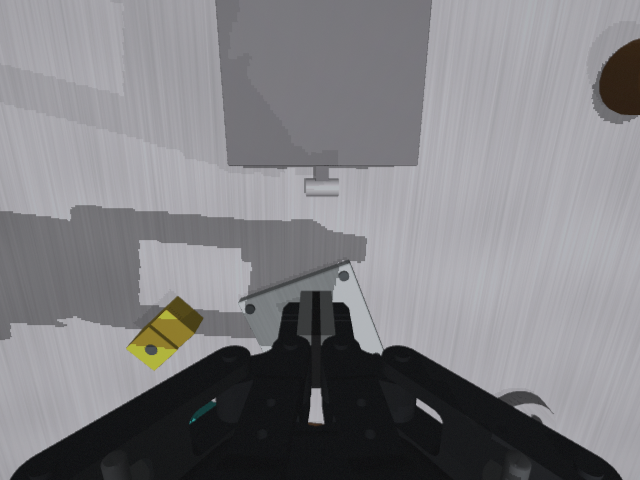

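View pics/e3c.png

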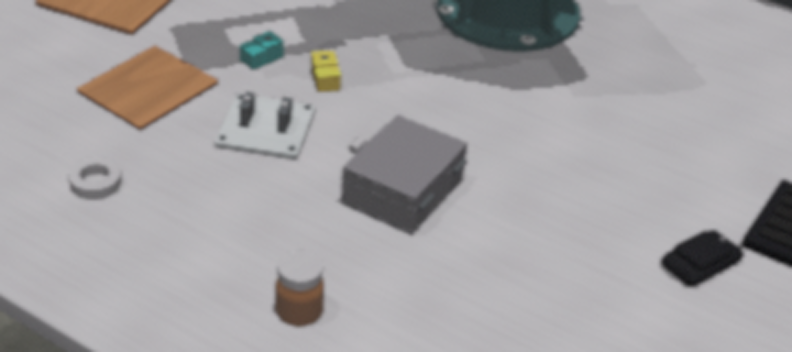

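View pics/e4c.png

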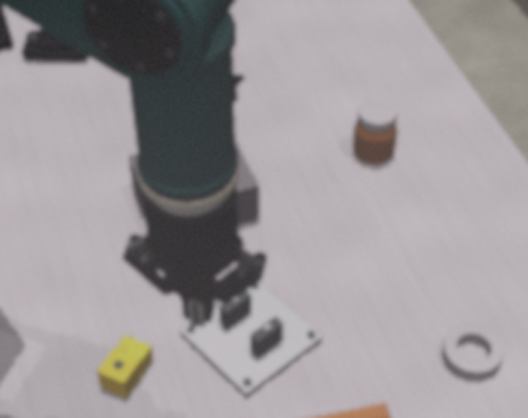

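The scene picture shows the case shut with its halves meeting, case at (405,172) in the crop. The ring, jar and mouse have not moved, and the gripper is clear of everything. Hand in.

Run:
```python
from workcell import robot
robot.close_job()
```

```text
the job is handed in; nothing more can be done
```

The job is done and handed in at about 46 s of the 72 s allowed; `close_job()` reports no verdict.

**What I did**
- I gripped the master by its ends, lifted it out of the channel, stood it on the small wooden board and let go.
- I took it again across its long sides and lowered it into the pocket. It touched down with the TCP at 29.8 mm, where I had predicted fully home, and I released it there.
- I swung the lid over by its pinched knob, then pressed its top with closed fingers.

**What the last checks showed**
- **Master:** a picture taken before the lid closed showed it square in the pocket, with a margin all round.
- **Lid:** under about 25 N it met a stiff stop at z = 65 mm, the stated height of the closed top.
- **Bystanders:** ring, jar and mouse looked unmoved by eye in the final pictures; I did not re-measure them. The arm ended clear of everything.

**What disagreed**
- **Wrist camera:** on the board, two views of the master differed by about 2 mm. For the pocket, the master seen in the hand and the earlier views gave TCP targets under 1 mm apart, well within the clearance.
- **Knob:** it slid between the pads near the end of the swing, so that pinch could not confirm closure. I took it to mean the lid was still slightly open, but pressing the top showed it was already shut.
- **Pocket height:** the two-view check failed because I matched the wrong corners and did not repeat it, so the pocket's height rested on the stated figures until the touchdown agreed.

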